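# Push the stray bottle home into the empty bay

### The arm

A 7-joint arm with a two-finger parallel gripper is mounted at the origin on the work surface. World frame = base frame: x ahead of the robot, y to its left, z up, the work surface at z = 0. Lengths are in m, angles in rad, forces in N, time in s.
With the tool pointing down it reaches from about 0.4 to 0.85 m from the base axis. Payload 10.4 kg.
Tool frame: the origin (TCP) lies midway between the tips of the shut fingers; the grasp point (between the pads) lies 19 mm behind it; z points along the fingers, x is the direction in which the jaws open and shut, and the axes are right-handed (so a half turn about z gives the same grasp; the last joint's range is limited). The gripper opens to 85 mm and grips with 20 to 120 N. Pads are 22 mm wide; open, the fingers measure 114 mm over their backs; the gripper's body (76 mm by 85 mm) begins 54 mm behind the grasp point. The pads swing forward as they close: fully open they stand 13 mm farther back than shut.
Start: joints at [1.166, 0.332, -0.065, 1.46, 0.022, 1.35, -0.088], TCP at [0.233, -0.58, 0.231] pointing down, gripper open.
Joint ranges: [-2.6, 2.6], [-0.5, 2.12], [-1.47, 1.34], [0.16, 2.42], [-1.27, 4.41], [0.06, 2.06], [-2.6, 2.6]. Speed limits (rad/s): [2.22, 2.22, 2.79, 2.79, 3.14, 3.14, 3.14].

### API

Orientations are given as a unit quaternion [x, y, z, w].
In Python, from workcell import telemetry, eyes, order gives the robot as it stands.
- The arm moves only by the tool servo_tool, never from a script. Its argument "deltas" is a list of rows, each a list of 3 entries, a list of its own where there are three numbers: the shift along the tool's x, y, z in cm, then the turn about the tool's z in rad, then the finger opening in cm, from 0 to 8.54. A call has 1 to 12 rows; each row shifts and turns the pose as measured when the row begins, along the tool's axes as they then stand; what a row does not reach is not made up. A row lasts 1/12 s, in which the tool goes at most 41.7 mm and 7.16 degrees, less where a joint would pass 70% of its speed; a pose out of reach is approached as far as the arm can. A call is refused whole if a number of a shift passes 4.17 or a number of a turn 0.125, either way. A call with a gripper value outside its range is refused whole. The fingers move at their own pace and stop on an object; "force" is the grip in N (left out, the last holds). Time passes only in rows, so rows that do not move let the fingers close. It gives the time, the measured TCP pose, the force and the opening at its end, in the units of the state.
- telemetry.get_obs(): the state, without advancing time (a new reading comes with each control period).
- eyes.camera(name): name is "scene" or "top"; returns (picture, depth): 384x512x3 uint8, blue, green, red; 384x512 float32, m along the optical axis (not along the pixel's ray), 0 where there is no reading.
- eyes.calibration(name): a dict with "fx", "fy", "cx", "cy" (pixels), "rvec" (rotation vector, rad) and "tvec" (3), from world to camera coordinates, as OpenCV has them. Camera axes: x right, y down, z forward; pixel columns grow to the right and rows downward; lengths in m; the calibration is good to about 2 mm. A picture is of the moment at which its call begins. calibration takes no time and is no camera call.
- order.hand_in(): hands the job in, once; it reports no verdict.
The state is a dict: "clock": time; "joint_pos": joint angles; "joint_velocities": joint speeds; "tau": joint torques, N m; "position": TCP position; "ee_rot": TCP orientation; "ft_force": force on the tool from outside, world axes, zero at the start; "torque": the same for the moment, N m; "grip_width": opening from 0.0 (shut) to 1.0 (fully open).
Only numpy, scipy, OpenCV 4.12 (cv2) and the standard library are available. Lean on these libraries where they do the work, as an engineer would, in place of code of your own. Each camera call takes 0.05 s, during which the arm holds its last target. There are 200 camera calls.

### The job

The squat white bottle with the blue cap has been left out on the bench. Push it along the bench into the one empty bay of the red rack, the one with the green dot, until it stands squarely against the bay's back wall. Only push its white body with the fingers: do not touch its cap, lift it or tip it, and leave the other bottles, the beaker and the spare cap where they are; then back away.

Things in the scene. Friction and masses are not known exactly. Their poses are not given: they have to be found in the camera images.
- bottle: The bottle to push: squat white square bottle, 100 x 100 mm in plan, body 56 mm high, 0.3 to 0.5 kg, loose on the bench. Origin at the centre of its underside; x and y square to its sides (faces 50 mm away), z up. A low neck and the blue cap sit in the middle of its top, 77 mm high in all. Too wide for most grippers. Pushed low down, it slides without tipping.
- bottle_cap: Blue screw cap of that bottle, fixed to it, 48 mm diameter, 18 mm high. Origin at the centre of its underside, 59 mm above the bottle's underside. Not to be touched.
- free_bay: Flat painted green dot, 40 mm across, on the bench in the middle of the rack's empty bay; fixed. Origin where the bottle's origin must end; x points into the bay, away from the robot, square to its back wall; y along that wall to the left; z up. The back wall's face is at x = +51 mm, 45 mm high. The bay is 116 mm wide (bottle 8 mm free each side), open towards -x; its floor is the bench.
- rack: The red rack, fixed: three such bays side by side, 130 mm apart along its y, axes parallel to the green dot's. Origin on the bench at the centre of the middle bay. Dividers between bays are 14 mm thick, 40 mm high; their rounded noses end 26 mm before the bay centres (x = -26 mm). Behind, a red trough front 90 mm high, 720 mm long, begins at x = +65 mm.
- neighbour_a: Loose bottle of the same size and shape with a black cap, standing home in one of the other bays. Origin at the centre of its underside. Its front is 50 mm before its origin, beyond the dividers. Leave it.
- neighbour_b: As neighbour_a, in the remaining bay. Leave it.
- beaker: Loose clear plastic beaker with a green band, 62 mm diameter at the rim, 80 mm high, on the bench to the left. Origin at the centre of its underside. Leave it.
- spare_cap: Loose black screw cap, 48 mm diameter, 18 mm high, on the bench to the right. Origin at the centre of its underside. Leave it.

How it is judged:
By the outcome, as a careful person would: the job done as asked, in the order asked, and still so for the second after the job is handed in, with the robot touching nothing.
It also fails if it takes over 53 s, if anything falls off the work surface, if the arm or the gripper's body presses on something with over 40 N, if the wrist force passes 120 N, or if a joint passes its speed limit or range.

## Working session

There is one attempt and no reset: what is moved stays moved. The work goes in short steps, Python scripts to look and compute and a tool call to move; the robot and the scene stay as the last step left them, time stands still between calls to the robot, and variables do not carry over. Pictures are saved under pics/ and viewed, about 8 in all and at most 12, crops included, and the job is handed in when it is done.

Besides the shell and the picture viewer there is one more tool, called after "Call:" as name(argument=value, ...), one argument or row to a line, values as JSON. servo_tool: Moves the arm, as the interface text tells. Its arguments: {"type":"object","properties":{"deltas":{"type":"array"},"force":{"type":"number"}},"required":["deltas"]}

```bash
mkdir -p pics
cat > h.py <<'E'
import numpy as np, cv2
from workcell import telemetry, eyes, order
from scipy.spatial.transform import Rotation as R
def cam(n):
    im,d=eyes.camera(n); c=eyes.calibration(n); return im,d,c
def world(c,d,u,v,z=None):
    Rm=cv2.Rodrigues(np.array(c['rvec'],float))[0]; t=np.array(c['tvec'],float).ravel()
    ray=np.array([(u-c['cx'])/c['fx'],(v-c['cy'])/c['fy'],1.])
    if z is None: return Rm.T@(ray*d[int(v),int(u)]-t)
    o=-Rm.T@t; r=Rm.T@ray; return o+r*(z-o[2])/r[2]
def cloud(c,d):
    Rm=cv2.Rodrigues(np.array(c['rvec'],float))[0]; t=np.array(c['tvec'],float).ravel()
    v,u=np.mgrid[:d.shape[0],:d.shape[1]]
    P=np.stack([(u-c['cx'])/c['fx']*d,(v-c['cy'])/c['fy']*d,d],-1)
    return (P-t)@Rm
def pix(c,p):
    return cv2.projectPoints(np.array(p,float).reshape(-1,1,3),np.array(c['rvec'],float),np.array(c['tvec'],float),np.array([[c['fx'],0,c['cx']],[0,c['fy'],c['cy']],[0,0,1]]),None)[0][:,0]
E
python3 - <<'E'
from h import *
for n in('scene','top'):
    im,d,c=cam(n); cv2.imwrite(f'pics/{n}0.png',im); np.save(f'{n}0.npy',d); print(n,c)
o=telemetry.get_obs(); print(o); print(R.from_quat(o['ee_rot']).as_matrix().round(3))
E
```

```text
scene {'fx': 405.0179973368463, 'fy': 405.0179973368463, 'cx': 257.5156354354603, 'cy': 187.05077594783018, 'rvec': array([ 1.77613809,  1.98422111, -0.60536016]), 'tvec': array([ 0.04050612, -0.42306622,  1.2584326 ])}
top {'fx': 377.106500940926, 'fy': 377.106500940926, 'cx': 252.57528614993285, 'cy': 193.00271764875927, 'rvec': array([ 2.076718  , -2.13510999,  0.24573178]), 'tvec': array([0.0160766 , 0.57291229, 0.91105796])}
{'clock': 0.1, 'joint_pos': array([ 1.1663995 ,  0.3328273 , -0.06469907,  1.46084939,  0.02158649,
        1.34990508, -0.08849951]), 'joint_velocities': array([-0.00138706, -0.00309267, -0.00015081, -0.00185376,  0.00019989,
        0.00073393,  0.00029597]), 'tau': array([ 1.42701039e-03, -6.26742983e+01,  4.91715129e-02, -3.92428744e+01,
        1.62596069e-02,  6.99724638e-03, -3.11257043e-05]), 'position': array([ 0.23274364, -0.57968627,  0.23058765]), 'ee_rot': array([ 8.28433010e-01, -5.60087787e-01, -5.48470374e-04, -3.43523812e-04]), 'ft_force': array([-0.62312992, -0.1363701 , -0.02774249]), 'torque': array([-0.03720968, -0.0176514 ,  0.02275303]), 'grip_width': 0.9989134615413607}
[[ 0.373 -0.928 -0.001]
 [-0.928 -0.373  0.001]
 [-0.001  0.    -1.   ]]
```

View pics/top0.png

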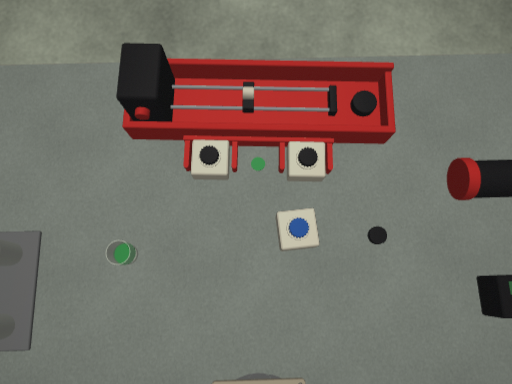

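View pics/scene0.png

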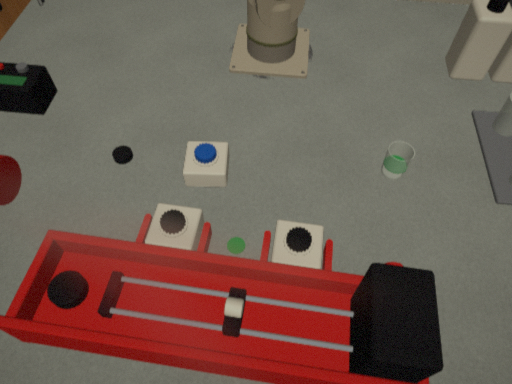

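Top view: the blue-capped bottle is at (298,228), the dot at (258,164) in the middle bay, and the neighbours at (210,157) and (306,158). The spare cap is at (377,235) and the beaker at (121,252). The scene view agrees.

Run:
```python
from h import *
for n in('top','scene'):
    im=cv2.imread(f'pics/{n}0.png'); d=np.load(f'{n}0.npy'); c=eyes.calibration(n); P=cloud(c,d)
    h=cv2.cvtColor(im,cv2.COLOR_BGR2HSV)
    # dot
    g=cv2.inRange(h,(45,90,50),(80,255,255))>0
    m=g&(abs(P[...,2])<.01)&(P[...,0]>.5)&(abs(P[...,1])<.25)
    print(n,'dot',np.median(P[m],0).round(4),P[m].mean(0).round(4),np.ptp(P[m],axis=0).round(3),m.sum())
    b=(cv2.inRange(h,(105,120,50),(125,255,255))>0)&(P[...,2]>.065)&(P[...,2]<.09)
    print('bluecap',P[b].mean(0).round(4),b.sum(),np.ptp(P[b],axis=0).round(3))
    w=(abs(P[...,2]-.056)<.008)&(h[...,1]<70)&(h[...,2]>140)
    k,l,s,ce=cv2.connectedComponentsWithStats(w.astype(np.uint8))
    for i in range(1,k):
        if s[i,4]>150:
            Q=P[l==i]; r=cv2.minAreaRect(Q[:,:2].astype(np.float32)*1000); print('white',ce[i].round(),s[i,4],np.round(r[0],1),np.round(r[1],1),round(r[2],1),Q[:,2].mean().round(4))
    # trough front edge: red points high
    red=(cv2.inRange(h,(0,150,60),(8,255,255))>0)|(cv2.inRange(h,(172,150,60),(180,255,255))>0)
    q=red&(abs(P[...,2]-.09)<.006)&(abs(P[...,1])<.4)&(P[...,0]>.4)
    Q=P[q]; Q=Q[Q[:,0]<Q[:,0].min()+.1]
    print('trough',len(Q))
    fr=[]
    for y in np.arange(-.3,.3,.03):
        s_=Q[abs(Q[:,1]-y)<.015]
        if len(s_)>2: fr.append((y,np.percentile(s_[:,0],5)))
    fr=np.array(fr); 
    if len(fr): print(np.polyfit(fr[:,0],fr[:,1],1), fr.round(3).tolist())
    q=red&(abs(P[...,2]-.04)<.004)&(P[...,0]>.4)&(abs(P[...,1])<.4)
    k,l,s,ce=cv2.connectedComponentsWithStats(q.astype(np.uint8))
    for i in range(1,k):
        if s[i,4]>25: 
            Q=P[l==i]; v=cv2.fitLine(Q[:,:2].astype(np.float32),cv2.DIST_L2,0,.01,.01).ravel(); print('div',s[i,4],Q.min(0).round(3),Q.max(0).round(3),Q.mean(0).round(3),v.round(3))
    im2=cv2.resize(im[120:270,170:400],None,fx=3,fy=3,interpolation=cv2.INTER_CUBIC)
    if n=='top': cv2.imwrite('pics/crop.png',im2)
    for nm,uv in ((('cap',(377,235)),('beak',(121,252))) if n=='top' else ()): print(nm,world(c,d,*uv,.018).round(3))
```

```text
top dot [ 6.72e-01 -1.76e-02  2.00e-04] [ 6.725e-01 -1.690e-02  3.000e-04] [0.04  0.037 0.009] 144
bluecap [ 0.4795 -0.1122  0.0757] 277 [0.046 0.048 0.009]
white [209. 158.] 945 [677.9 113. ] [97.9 96.9] 87.2 0.0548
white [306. 160.] 932 [ 666.1 -147.3] [96.7 97.4] 88.1 0.055
white [297. 229.] 1107 [ 480.3 -112.9] [97.3 98.3] 5.0 0.055
trough 2197
[0.04625497 0.73757803] [[-0.3, 0.724], [-0.27, 0.725], [-0.24, 0.726], [-0.21, 0.729], [-0.18, 0.73], [-0.15, 0.732], [-0.12, 0.732], [-0.09, 0.733], [-0.06, 0.734], [-0.03, 0.736], [-0.0, 0.738], [0.03, 0.739], [0.06, 0.74], [0.09, 0.742], [0.12, 0.743], [0.15, 0.744], [0.18, 0.746], [0.21, 0.747], [0.24, 0.748], [0.27, 0.751]]
div 108 [0.906 0.015 0.036] [0.923 0.195 0.044] [0.918 0.101 0.04 ] [0.05  0.999 0.918 0.101]
div 66 [ 0.902 -0.102  0.036] [0.915 0.009 0.044] [ 0.911 -0.05   0.04 ] [ 0.054  0.999  0.911 -0.05 ]
div 32 [ 0.902 -0.15   0.036] [ 0.91  -0.105  0.044] [ 0.907 -0.127  0.04 ] [ 0.015  1.     0.907 -0.127]
div 30 [ 0.9   -0.242  0.036] [ 0.906 -0.188  0.044] [ 0.903 -0.213  0.04 ] [ 0.002  1.     0.903 -0.213]
div 37 [
[... 1741 characters left out ...]

div 199 [0.652 0.04  0.036] [0.722 0.056 0.043] [0.688 0.048 0.039] [ 0.999 -0.042  0.688  0.048]
div 216 [0.658 0.169 0.036] [0.728 0.185 0.043] [0.694 0.178 0.039] [ 0.999 -0.043  0.694  0.178]
div 304 [ 0.743 -0.368  0.036] [ 0.885 -0.209  0.044] [ 0.79  -0.331  0.04 ] [ 0.689 -0.725  0.79  -0.331]
div 235 [ 0.75  -0.206  0.036] [0.765 0.08  0.044] [ 0.757 -0.061  0.04 ] [ 0.045  0.999  0.757 -0.061]
div 121 [0.763 0.084 0.036] [0.772 0.224 0.044] [0.767 0.153 0.04 ] [0.045 0.999 0.767 0.153]
div 38 [ 0.825 -0.319  0.036] [ 0.86  -0.28   0.043] [ 0.849 -0.294  0.04 ] [ 0.645 -0.764  0.849 -0.294]
div 30 [0.934 0.009 0.036] [0.937 0.059 0.044] [0.936 0.034 0.04 ] [0.043 0.999 0.936 0.034]
```

View pics/crop.png

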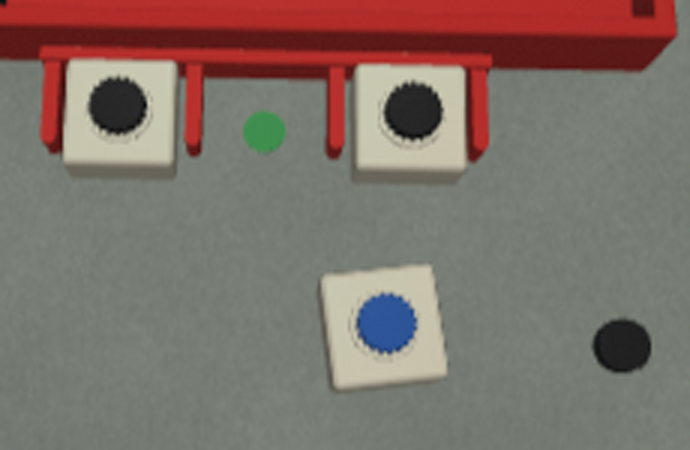

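```bash
cat >> h.py <<'E'
DOT=np.array([.673,-.0167]); A=np.radians(-2.5); EX=np.array([np.cos(A),np.sin(A)]); EY=np.array([-EX[1],EX[0]])
def rack(p): q=np.array(p[:2])-DOT; return np.array([q@EX,q@EY])
def togo(X,Y,z):
    "tool deltas (cm) and turn to rack-frame target, yaw tool x along given"
    o=telemetry.get_obs(); M=R.from_quat(o['ee_rot']).as_matrix(); p=o['position']
    t=np.r_[DOT+X*EX+Y*EY,z]
    print('t',round(o['clock'],2),'pos',p.round(4),'rack',rack(p).round(4),'toolx yaw rel rack deg',round(float(np.degrees(np.arctan2(M[1,0],M[0,0])-A)),2),'tilt z',M[:,2].round(3),'F',o['ft_force'].round(1),'grip',round(o['grip_width'],3))
    print('delta tool cm',((t-p)@M*100).round(2))
E
python3 - <<'E'
from h import *
togo(-.1877,-.19,.15)
for n in('top','scene'):
    d=np.load(f'{n}0.npy'); P=cloud(eyes.calibration(n),d).reshape(-1,3)
    for x0,y0 in((.2,-.7),(.3,-.7),(.4,-.7),(.2,-.6),(.3,-.6),(.4,-.6),(.5,-.6),(.3,-.5),(.4,-.5),(.3,-.4),(.4,-.4),(.3,-.3),(.4,-.3),(.4,-.2)):
        q=P[(P[:,0]>=x0)&(P[:,0]<x0+.1)&(P[:,1]>=y0)&(P[:,1]<y0+.1)]
        print(n,x0,y0,len(q),q[:,2].max().round(3) if len(q) else None)
E
```

```text
t 0.1 pos [ 0.2327 -0.5797  0.2306] rack [-0.4153 -0.5817] toolx yaw rel rack deg -65.62 tilt z [-0.001  0.001 -1.   ] F [-0.6 -0.1 -0. ] grip 0.999
delta tool cm [-26.27 -36.89   8.09]
top 0.2 -0.7 396 0.091
top 0.3 -0.7 737 0.096
top 0.4 -0.7 1306 0.005
top 0.2 -0.6 2051 0.094
top 0.3 -0.6 1908 0.094
top 0.4 -0.6 1362 0.005
top 0.5 -0.6 1880 0.114
top 0.3 -0.5 1462 0.005
top 0.4 -0.5 1370 0.005
top 0.3 -0.4 1462 0.004
top 0.4 -0.4 1371 0.023
top 0.3 -0.3 1477 0.005
top 0.4 -0.3 1372 0.005
top 0.4 -0.2 1391 0.081
scene 0.2 -0.7 459 0.252
scene 0.3 -0.7 1553 0.094
scene 0.4 -0.7 636 0.003
scene 0.2 -0.6 1203 0.261
scene 0.3 -0.6 1597 0.093
scene 0.4 -0.6 1183 0.003
scene 0.5 -0.6 1360 0.103
scene 0.3 -0.5 1019 0.003
scene 0.4 -0.5 1195 0.003
scene 0.3 -0.4 1040 0.004
scene 0.4 -0.4 1226 0.021
scene 0.3 -0.3 1046 0.005
scene 0.4 -0.3 1240 0.003
scene 0.4 -0.2 732 0.08
```

Call:
servo_tool(
  deltas=[
    [[0, 0, 0], -0.12, 6],
    [[0, 0, 0], -0.12, 6],
    [[0, 0, 0], -0.12, 6],
    [[0, 0, 0], -0.12, 6],
    [[0, 0, 0], -0.12, 6],
    [[0, 0, 0], -0.12, 6],
    [[0, 0, 0], -0.12, 6],
    [[0, 0, 0], -0.12, 6],
    [[0, 0, 0], -0.12, 6],
    [[0, 0, 0], -0.06, 6],
    [[0, 0, 0], 0, 6],
  ],
)

```text
clock: 1.02
position: [0.2316, -0.5772, 0.2249]
ee_rot: [1.0, 0.0, -0.002, -0.005]
ft_force: [-0.3, 0.3, 0.3]
grip_width: 0.704
```

```bash
python3 -c "
from h import *
togo(-.1877,-.19,.15)"
```

```text
t 1.02 pos [ 0.2316 -0.5772  0.2249] rack [-0.4166 -0.5792] toolx yaw rel rack deg 2.52 tilt z [-0.005  0.011 -1.   ] F [-0.3  0.3  0.3] grip 0.704
delta tool cm [ 24.61 -37.8    7.77]
```

Call:
servo_tool(
  deltas=[
    [[2.05, -3.1, 0], 0.044, 6],
    [[2.05, -3.1, 0.3], 0, 6],
    [[2.05, -3.1, 0.3], 0, 6],
    [[2.05, -3.1, 0.3], 0, 6],
    [[2.05, -3.1, 0.3], 0, 6],
    [[2.05, -3.1, 0.3], 0, 6],
    [[2.05, -3.1, 0.3], 0, 6],
    [[2.05, -3.1, 0.3], 0, 6],
    [[2.05, -3.1, 0.3], 0, 6],
    [[2.05, -3.1, 0.3], 0, 6],
    [[2.05, -3.1, 0.3], 0, 6],
    [[0, 0, 0], 0, 6],
  ],
)

```text
clock: 2.02
position: [0.4813, -0.2353, 0.192]
ee_rot: [0.999, -0.044, -0.004, -0.006]
ft_force: [-0.5, 1.1, -0.4]
grip_width: 0.699
```

```bash
python3 -c "
from h import *
togo(-.1877,-.19,.10)"
```

```text
t 2.02 pos [ 0.4813 -0.2353  0.192 ] rack [-0.182  -0.2268] toolx yaw rel rack deg -2.5 tilt z [-0.008  0.013 -1.   ] F [-0.5  1.1 -0.4] grip 0.699
delta tool cm [-0.64 -3.54  9.25]
```

Call:
servo_tool(
  deltas=[
    [[-0.5, -1.6, 2], -0.044, 6],
    [[-0.1, -1.6, 2.5], 0, 6],
    [[0, 0, 2.5], 0, 6],
    [[0, 0, 2], 0, 6],
    [[0, 0, 2], 0, 6],
    [[0, 0, 1.5], 0, 6],
    [[0, 0, 0.5], 0, 6],
    [[0, 0, 0], 0, 6],
    [[0, 0, 0], 0, 6],
  ],
)

```text
clock: 2.77
position: [0.4773, -0.1964, 0.0573]
ee_rot: [1.0, -0.027, -0.004, -0.007]
ft_force: [0.0, -0.3, 0.3]
grip_width: 0.708
```

```bash
python3 -c "
from h import *
togo(-.1877,-.185,.02)"
```

```text
t 2.77 pos [ 0.4773 -0.1964  0.0573] rack [-0.1876 -0.1881] toolx yaw rel rack deg -0.59 tilt z [-0.008  0.013 -1.   ] F [ 0.  -0.3  0.3] grip 0.708
delta tool cm [ 0.02 -0.26  3.74]
```

Call:
servo_tool(
  deltas=[
    [[0, 0, 1.5], -0.01, 6],
    [[0, 0, 1.2], 0, 6],
    [[0, 0, 0.8], 0, 6],
    [[0, 0, 0.1], 0, 6],
    [[0, 0, 0], 0, 6],
  ],
)

```text
clock: 3.18
position: [0.4796, -0.1979, 0.0237]
ee_rot: [1.0, -0.024, -0.001, -0.005]
ft_force: [-0.1, 0.5, 0.6]
grip_width: 0.703
```

```bash
python3 -c "
from h import *
togo(-.1877,-.061,.02)
im,d,c=cam('scene'); cv2.imwrite('pics/s1.png',cv2.resize(im[60:300,60:380],None,fx=2.4,fy=2.4,interpolation=cv2.INTER_CUBIC))"
```

```text
t 3.18 pos [ 0.4796 -0.1979  0.0237] rack [-0.1853 -0.1895] toolx yaw rel rack deg -0.26 tilt z [-0.002  0.01  -1.   ] F [-0.1  0.5  0.6] grip 0.703
delta tool cm [ -0.3  -12.84   0.5 ]
```

View pics/s1.png

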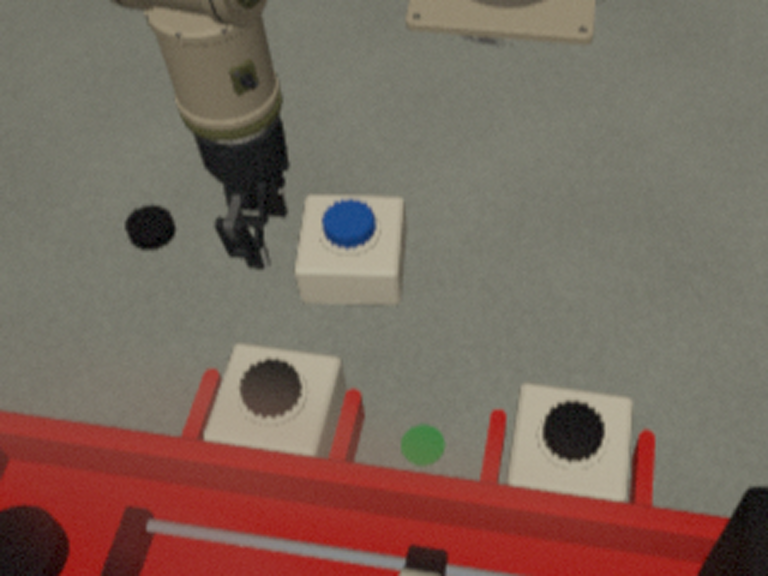

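The gripper (250,230) is down between the spare cap (150,228) and the bottle (350,250), clear of both. Now I push left.

Call:
servo_tool(
  deltas=[
    [[-0.2, -0.8, 0.2], 0, 6],
    [[0, -1, 0.1], 0, 6],
    [[0, -1, 0], 0, 6],
    [[0, -1, 0], 0, 6],
    [[0, -1, 0], 0, 6],
    [[0, -1, 0], 0, 6],
    [[0, -1, 0], 0, 6],
    [[0, -1, 0], 0, 6],
    [[0, -0.5, 0], 0, 6],
    [[0, 0, 0], 0, 6],
  ],
)

```text
clock: 4.07
position: [0.4825, -0.1051, 0.0234]
ee_rot: [1.0, -0.023, -0.0, -0.004]
ft_force: [-0.3, -1.9, -1.3]
grip_width: 0.704
```

```bash
cat >> h.py <<'E'
def bottle():
    for n in('top','scene'):
        im,d,c=cam(n); P=cloud(c,d); h=cv2.cvtColor(im,cv2.COLOR_BGR2HSV)
        w=(abs(P[...,2]-.056)<.008)&(h[...,1]<70)&(h[...,2]>140)
        k,l,s,ce=cv2.connectedComponentsWithStats(w.astype(np.uint8))
        for i in range(1,k):
            if s[i,4]>150:
                r=cv2.minAreaRect(P[l==i][:,:2].astype(np.float32)*1000); a=(r[2]+2.5+45)%90-45
                print(n,s[i,4],'rack',(rack(np.array(r[0])/1000)*1000).round(1),np.round(r[1],1),'yaw rel rack',round(a,1))
        b=(cv2.inRange(h,(105,120,50),(125,255,255))>0)&(P[...,2]>.065)&(P[...,2]<.09)
        if b.any(): print(n,'cap rack',(rack(P[b].mean(0))*1000).round(1),b.sum())
        cv2.imwrite(f'pics/last_{n}.png',im)
E
python3 -c "
from h import *
togo(-.1877,-.061,.02); bottle()"
```

```text
t 4.07 pos [ 0.4825 -0.1051  0.0234] rack [-0.1864 -0.0967] toolx yaw rel rack deg -0.16 tilt z [-0.     0.008 -1.   ] F [-0.3 -1.9 -1.3] grip 0.704
delta tool cm [-0.14 -3.56  0.37]
top 947 rack [ -0.7 129.8] [97.7 98.4] yaw rel rack -0.2
top 931 rack [  -1.3 -130.7] [96.4 98. ] yaw rel rack 0.7
top 976 rack [-182.   -34.6] [94.7 96.6] yaw rel rack 0.8
top cap rack [-183.3  -35.9] 273
scene 1083 rack [-179.1  -35.3] [ 97.8 100.7] yaw rel rack -0.2
scene 1423 rack [   1.1 -129.6] [98.3 98.7] yaw rel rack -0.4
scene 1543 rack [  1.8 130.4] [98.  98.1] yaw rel rack 0.0
scene cap rack [-176.3  -34.2] 320
```

Call:
servo_tool(
  deltas=[
    [[0, -0.7, 0.1], 0, 6],
    [[0, -0.7, 0], 0, 6],
    [[0, -0.7, 0], 0, 6],
    [[0, -0.7, 0], 0, 6],
    [[0, -0.6, 0], 0, 6],
    [[0, 0, 0], 0, 6],
    [[0, 0, 0], 0, 6],
  ],
)

```text
clock: 4.75
position: [0.4845, -0.072, 0.0227]
ee_rot: [1.0, -0.026, 0.0, -0.003]
ft_force: [0.1, -1.9, -0.6]
grip_width: 0.701
```

```bash
python3 -c "
from h import *
togo(-.1877,-.0615,.02); bottle()"
```

```text
t 4.75 pos [ 0.4845 -0.072   0.0227] rack [-0.1859 -0.0635] toolx yaw rel rack deg -0.47 tilt z [ 0.     0.007 -1.   ] F [ 0.1 -1.9 -0.6] grip 0.701
delta tool cm [-0.18 -0.19  0.27]
top 944 rack [ -0.9 129.7] [97.9 98. ] yaw rel rack -0.5
top 878 rack [  -1.1 -130.9] [96.1 96.9] yaw rel rack 0.3
top 874 rack [-182.6    0.2] [92.1 96.3] yaw rel rack 0.9
top cap rack [-183.1   -3.2] 272
scene 1093 rack [-179.3   -2. ] [ 98.8 102.4] yaw rel rack -1.1
scene 1426 rack [   1.3 -129.4] [98. 98.] yaw rel rack -0.3
scene 1548 rack [  1.5 130.4] [98.  99.3] yaw rel rack -0.1
scene cap rack [-175.6   -1.3] 316
```

Call:
servo_tool(
  deltas=[
    [[0, -0.35, 0], 0, 6],
    [[0, 0, 0], 0, 6],
    [[0, 1, 0], 0, 6],
    [[0, 2, 0], 0, 6],
    [[0, 2, 0], 0, 6],
    [[0, 1, -1], 0, 6],
    [[0, 0, -3], 0, 6],
    [[0, 0, -3], 0, 6],
    [[0, 0, -3], 0, 6],
    [[0, 0, -2], 0, 6],
    [[0, 0, 0], 0, 6],
  ],
)

```text
clock: 5.77
position: [0.4788, -0.1378, 0.1459]
ee_rot: [1.0, -0.027, -0.002, -0.005]
ft_force: [0.4, 0.0, 0.7]
grip_width: 0.703
```

```bash
python3 -c "
from h import *
togo(-.26,0,.15); bottle()"
```

```text
t 5.77 pos [ 0.4788 -0.1378  0.1459] rack [-0.1888 -0.1295] toolx yaw rel rack deg -0.64 tilt z [-0.004  0.011 -1.   ] F [0.4 0.  0.7] grip 0.703
delta tool cm [ -7.27 -12.87  -0.25]
top 948 rack [ -0.7 129.7] [97.5 97.7] yaw rel rack 0.0
top 805 rack [  -1.1 -130.7] [95.2 97.9] yaw rel rack -0.3
top 1093 rack [-182.4    1.2] [96.1 96.7] yaw rel rack 0.6
top cap rack [-182.7    0.6] 280
scene 1101 rack [-178.3    0.9] [ 98.2 101.1] yaw rel rack -0.4
scene 1428 rack [   0.7 -129.7] [98.7 99.1] yaw rel rack -0.3
scene 1548 rack [  1.7 130.4] [98.1 98.7] yaw rel rack -0.1
scene cap rack [-175.3    1.8] 318
```

Call:
servo_tool(
  deltas=[
    [[-1.5, -2.6, 0], 0, 6],
    [[-1.5, -2.6, 0], 0, 6],
    [[-1.5, -2.6, 0], 0, 6],
    [[-1.5, -2.6, 0], 0, 6],
    [[-1.2, -2.5, 0], 0, 6],
    [[0, 0, 0], -0.12, 6],
    [[0, 0, 0], -0.12, 6],
    [[0, 0, 0], -0.12, 6],
    [[0, 0, 0], -0.12, 6],
    [[0, 0, 0], -0.12, 6],
    [[0, 0, 0], -0.12, 6],
    [[0, 0, 0], -0.12, 6],
  ],
)

```text
clock: 6.87
position: [0.3993, -0.0018, 0.1284]
ee_rot: [0.92, 0.392, -0.011, -0.014]
ft_force: [-0.1, 0.6, -0.2]
grip_width: 0.704
```

Call:
servo_tool(
  deltas=[
    [[0, 0, 0], -0.12, 6],
    [[0, 0, 0], -0.12, 6],
    [[0, 0, 0], -0.12, 6],
    [[0, 0, 0], -0.12, 6],
    [[0, 0, 0], -0.12, 6],
    [[0, 0, 0], 0, 6],
    [[0, 0, 0], 0, 6],
  ],
)

```text
clock: 7.45
position: [0.3929, -0.0031, 0.119]
ee_rot: [0.754, 0.657, -0.01, -0.023]
ft_force: [0.7, -0.0, 0.7]
grip_width: 0.704
```

```bash
python3 -c "
from h import *
togo(-.257,0,.02); print(telemetry.get_obs()['joint_pos'].round(2))"
```

```text
t 7.45 pos [ 0.3929 -0.0031  0.119 ] rack [-0.2805  0.0014] toolx yaw rel rack deg 84.62 tilt z [-0.046  0.021 -0.999] F [ 0.7 -0.   0.7] grip 0.704
delta tool cm [-0.06  2.83  9.77]
[ 0.59 -0.01 -0.66  2.1  -0.04  1.09  1.38]
```

Call:
servo_tool(
  deltas=[
    [[0, 0.5, 1], -0.05, 6],
    [[0, 0.5, 1.5], -0.04, 6],
    [[0, 0.5, 1.5], 0, 6],
    [[0, 0.5, 1.5], 0, 6],
    [[0, 0.3, 1.5], 0, 6],
    [[0, 0.2, 1], 0, 6],
    [[0, 0, 0.5], 0, 6],
    [[0, 0, 0], 0, 6],
  ],
)

```text
clock: 8.12
position: [0.4119, -0.0039, 0.0252]
ee_rot: [0.734, 0.679, -0.011, -0.026]
ft_force: [-0.5, -0.5, -0.6]
grip_width: 0.702
```

```bash
python3 -c "
from h import *
togo(-.257,0.001,.02); print(telemetry.get_obs()['joint_pos'].round(2)); bottle()"
```

```text
t 8.12 pos [ 0.4119 -0.0039  0.0252] rack [-0.2614  0.0014] toolx yaw rel rack deg 88.02 tilt z [-0.051  0.023 -0.998] F [-0.5 -0.5 -0.6] grip 0.702
delta tool cm [-0.04  0.47  0.5 ]
[ 0.54  0.21 -0.65  2.14  0.13  0.89  1.3 ]
top 950 rack [ -0.4 129.7] [97.4 98.6] yaw rel rack -0.3
top 933 rack [  -1.1 -130.8] [95.5 97.4] yaw rel rack -0.1
scene 1105 rack [-179.2    0.9] [ 98.2 100.9] yaw rel rack -0.1
scene 1421 rack [   1.3 -129.5] [97.8 98.8] yaw rel rack 0.0
scene 1544 rack [  2.  130.5] [98.1 98.4] yaw rel rack 0.0
scene cap rack [-175.4    1.8] 320
```

Call:
servo_tool(
  deltas=[
    [[0, 0.6, 0.2], -0.035, 6],
    [[0, 1, 0], 0, 6],
    [[0, 1, -0.05], 0, 6],
    [[0, 1, -0.05], 0, 6],
    [[0, 1, -0.05], 0, 6],
    [[0, 1, -0.05], 0, 6],
    [[0, 1, -0.05], 0, 6],
    [[0, 0.5, 0], 0, 6],
    [[0, 0, 0], 0, 6],
    [[0, 0, 0], 0, 6],
  ],
)

```text
clock: 9.05
position: [0.4927, -0.0088, 0.0255]
ee_rot: [0.722, 0.691, -0.01, -0.024]
ft_force: [-4.7, -0.7, 2.8]
grip_width: 0.7
```

```bash
python3 -c "
from h import *
togo(-.0615,0.0,.02); bottle()"
```

```text
t 9.05 pos [ 0.4927 -0.0088  0.0255] rack [-0.1805  0.    ] toolx yaw rel rack deg 90.01 tilt z [-0.048  0.02  -0.999] F [-4.7 -0.7  2.8] grip 0.7
delta tool cm [-1.000e-02  1.191e+01 -4.000e-02]
top 947 rack [ -0.7 129.7] [97.8 97.6] yaw rel rack -0.1
top 912 rack [  -1.2 -130.8] [95.2 97.9] yaw rel rack -0.3
scene 1242 rack [-116.1    0.9] [ 98.4 100.3] yaw rel rack 0.3
scene 1432 rack [   0.9 -130.2] [99.1 98.8] yaw rel rack -0.0
scene 1545 rack [  1.4 130.4] [97.9 98.5] yaw rel rack -0.1
scene cap rack [-113.5    1.8] 355
```

Call:
servo_tool(
  deltas=[
    [[0, 0.7, 0], 0, 6],
    [[0, 1, -0.05], 0, 6],
    [[0, 1, -0.05], 0, 6],
    [[0, 1, -0.05], 0, 6],
    [[0, 1, -0.05], 0, 6],
    [[0, 1, -0.05], 0, 6],
    [[0, 1, -0.05], 0, 6],
    [[0, 1, -0.05], 0, 6],
    [[0, 1, -0.05], 0, 6],
    [[0, 0.5, 0], 0, 6],
    [[0, 0, 0], 0, 6],
    [[0, 0, 0], 0, 6],
  ],
)

```text
clock: 10.15
position: [0.587, -0.0136, 0.025]
ee_rot: [0.722, 0.691, -0.013, -0.024]
ft_force: [-4.1, 0.1, 3.5]
grip_width: 0.706
```

```bash
python3 -c "
from h import *
togo(-.0615,0.0,.02); bottle()"
```

```text
t 10.15 pos [ 0.587  -0.0136  0.025 ] rack [-0.0861 -0.0006] toolx yaw rel rack deg 90.01 tilt z [-0.052  0.018 -0.998] F [-4.1  0.1  3.5] grip 0.706
delta tool cm [0.06 2.48 0.37]
top 948 rack [ -0.2 129.4] [98.1 98.1] yaw rel rack 0.6
top 407 rack [  -0.9 -148.6] [59.7 97.2] yaw rel rack -0.1
scene 1425 rack [   1.1 -129.8] [99.1 98.8] yaw rel rack -0.0
scene 1481 rack [-22.8   0.3] [ 98.3 101.9] yaw rel rack 0.1
scene 1549 rack [  1.4 130.4] [98. 99.] yaw rel rack -0.1
scene cap rack [-19.9   1.8] 399
```

View pics/last_scene.png

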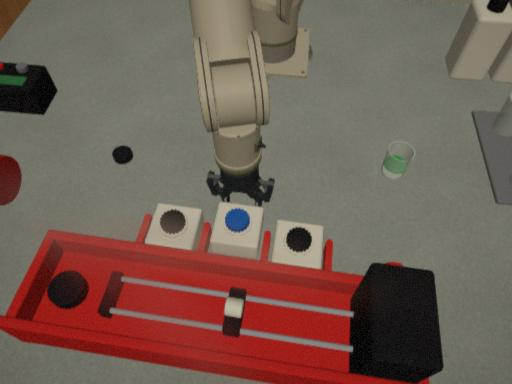

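The bottle (237,228) is in the bay mouth, square between the dividers, and the neighbours haven't moved. Next I push it slowly to the wall.

Call:
servo_tool(
  deltas=[
    [[0, 0.5, 0], 0, 6],
    [[0, 0.5, 0], 0, 6],
    [[0, 0.5, 0], 0, 6],
    [[0, 0.4, 0], 0, 6],
    [[0, 0.3, 0], 0, 6],
    [[0, 0, 0], 0, 6],
  ],
)

```text
clock: 10.75
position: [0.6065, -0.0144, 0.0248]
ee_rot: [0.722, 0.692, -0.015, -0.025]
ft_force: [-0.1, 0.5, -0.0]
grip_width: 0.701
```

Call:
servo_tool(
  deltas=[
    [[0, 0.15, 0], 0, 6],
    [[0, 0.15, 0], 0, 6],
    [[0, 0.1, 0], 0, 6],
  ],
)

```text
clock: 11.0
position: [0.6097, -0.0145, 0.0247]
ee_rot: [0.722, 0.692, -0.015, -0.026]
ft_force: [-5.1, -0.6, 3.9]
grip_width: 0.702
```

```bash
python3 -c "
from h import *
togo(-.0615,0.0,.02); bottle()"
```

```text
t 11.0 pos [ 0.6097 -0.0145  0.0247] rack [-0.0634 -0.0006] toolx yaw rel rack deg 90.07 tilt z [-0.058  0.016 -0.998] F [-5.1 -0.6  3.9] grip 0.702
delta tool cm [0.05 0.21 0.46]
top 947 rack [ -0.8 129.6] [97.5 98.3] yaw rel rack -0.3
top 310 rack [   0.4 -152.8] [52.  94.4] yaw rel rack 0.3
scene 1420 rack [   1.2 -129.8] [98.7 97.9] yaw rel rack 0.0
scene 1516 rack [0.5 0.7] [98.  98.3] yaw rel rack 0.2
scene 1543 rack [  1.7 130.2] [98.  98.6] yaw rel rack -0.4
scene cap rack [1.  1.5] 381
```

Force is still at sliding level, so the wall isn't reached yet. I'll continue in tiny steps.

Call:
servo_tool(
  deltas=[
    [[0, 0.12, 0], 0, 6],
    [[0, 0.12, 0], 0, 6],
  ],
)

```text
clock: 11.27
position: [0.6116, -0.0146, 0.0247]
ee_rot: [0.721, 0.692, -0.016, -0.026]
ft_force: [-5.6, 0.4, 4.6]
grip_width: 0.702
```

Call:
servo_tool(
  deltas=[
    [[0, 0.15, 0], 0, 6],
    [[0, 0.15, 0], 0, 6],
  ],
)

```text
clock: 11.43
position: [0.6119, -0.0146, 0.0246]
ee_rot: [0.721, 0.692, -0.018, -0.028]
ft_force: [-15.1, -1.2, 13.1]
grip_width: 0.702
```

```bash
python3 -c "
from h import *
togo(-.0615,0.0,.02); bottle()"
```

```text
t 11.43 pos [ 0.6119 -0.0146  0.0246] rack [-0.0612 -0.0005] toolx yaw rel rack deg 90.08 tilt z [-0.065  0.015 -0.998] F [-15.1  -1.2  13.1] grip 0.702
delta tool cm [ 0.05 -0.    0.46]
top 948 rack [ -0.  129.3] [97.5 97.7] yaw rel rack 0.3
top 293 rack [   9.2 -169.3] [103.   46.3] yaw rel rack 28.0
scene 1427 rack [   1.7 -129.7] [98.8 99.3] yaw rel rack -0.2
scene 1485 rack [2.  0.7] [98.3 98.2] yaw rel rack 0.6
scene 1546 rack [  1.8 130.4] [98.1 98.7] yaw rel rack 0.2
scene cap rack [2.9 1.7] 375
```

Wall contact: the force jumped to 15 N, the advance stopped, and the bottle is at X=+2, matching the neighbours. Now I back away.

Call:
servo_tool(
  deltas=[
    [[0, -0.4, 0], 0, 6],
    [[0, -1, 0], 0, 6],
    [[0, -2, 0], 0, 6],
    [[0, -2, 0], 0, 6],
    [[0, -2, -0.5], 0, 6],
    [[0, -1, -2], 0, 6],
    [[0, -1, -3], 0, 6],
    [[0, 0, -3], 0, 6],
    [[0, 0, -3], 0, 6],
    [[0, 0, -2], 0, 6],
    [[0, 0, 0], 0, 6],
    [[0, 0, 0], 0, 6],
  ],
)

```text
clock: 12.53
position: [0.5247, -0.0137, 0.1699]
ee_rot: [0.722, 0.692, -0.014, -0.023]
ft_force: [-0.2, -0.3, -0.4]
grip_width: 0.702
```

```bash
python3 -c "
from h import *
togo(-.0615,0.0,.02); bottle()
t=cv2.imread('pics/last_top.png'); s=cv2.imread('pics/last_scene.png')
cv2.imwrite('pics/fin.png',cv2.resize(np.vstack([t[110:260,100:400],s[130:280,110:410]]),None,fx=2,fy=2,interpolation=cv2.INTER_CUBIC))"
```

```text
t 12.53 pos [ 0.5247 -0.0137  0.1699] rack [-0.1483 -0.0035] toolx yaw rel rack deg 90.02 tilt z [-0.051  0.014 -0.999] F [-0.2 -0.3 -0.4] grip 0.702
delta tool cm [ 0.17  9.45 14.52]
top 941 rack [ -0.8 129.5] [97.4 97.9] yaw rel rack 0.1
top 277 rack [  -0.3 -169.1] [98.4 30.3] yaw rel rack 10.0
scene 1428 rack [   0.9 -130. ] [99.4 99.6] yaw rel rack -0.1
scene 1494 rack [2.3 0.6] [98.3 98.2] yaw rel rack 0.1
scene 1548 rack [  1.6 130.4] [98.3 98.3] yaw rel rack -0.3
scene cap rack [2.7 1.8] 373
```

View pics/fin.png

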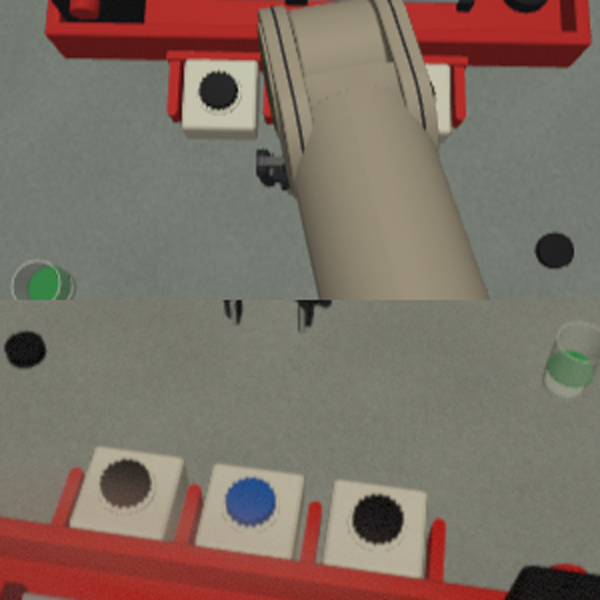

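The bottle (250,510 in the lower half) stands square in the middle bay against the wall, level with its neighbours. The gripper is clear of it, and the cap and beaker haven't moved.

```bash
python3 -c "
from h import *
print(order.hand_in())"
```

```text
the job is handed in; nothing more can be done
None
```

The bottle is in the empty middle bay, standing square against the back wall. I handed the job in at about 12.5 s on the robot's clock, against the 53 s limit.

I kept the gripper about 6 cm open and pushed low on the white body with both fingers. The first push went about 105 mm to the left, which also squared the bottle to the rack. The second went about 180 mm into the bay until it met the wall, where the force rose from about 5 N to 15 N in the push direction (about 20 N in all) and the bottle stopped. I then backed away and lifted clear.

**Last checks, scene camera after backing away:**
- **Bottle position:** it was at x = +2.3 mm and y = +0.6 mm from the green dot, turned 0.1°. The neighbours at home read +0.9 and +1.6 mm in x, so this agrees with touching the wall within the camera's error.
- **Other objects:** the neighbours stayed within about 1 mm of their earlier readings. The beaker and spare cap looked unmoved in the picture, but I did not measure them again.
- **Contact:** the measured force was about zero with the gripper clear at 170 mm height.

**Limits of the checks:**
- **Top camera:** the arm blocked its view of the bay at the end, so the bottle's final position comes from the scene camera alone. The top camera's odd reading for the right-hand neighbour is also from the arm covering part of it.
- **Tool tilt:** the tool leaned about 3° during the second push. From the given sizes it stayed clear of the cap, and no force suggested contact.

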